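# Hang a lockout hasp on a panel's main switch

## Task

The panel's main switch is off; lock it out. Pick up the open red lockout hasp from the bench and, with its handles still apart, swing its curved fixed jaw round its own arc through the eye in the switch's steel locking tongue, then press the two handles fully together so the ring is shut through the eye, and leave the hasp lying flat on the panel door. The tongue may be drawn out a little more or less, so feel for it, and never force it or bend it sideways; do not turn the switch or disturb the padlock, screwdriver and multimeter.

Things in the scene. Friction and masses are not known exactly. Their poses are not given: they have to be found in the camera images.
- panel: Grey steel control panel, 300 x 340 x 120 mm, lying on its back on the bench, door upwards; fixed. Origin: centre of its underside; x across the 300 mm (away from the robot at yaw 0), z up, door's top face at z = 120 mm. Lamps up to 17 mm high stand on the door near its +x edge.
- isolator: Yellow 70 x 70 x 26 mm base of the main switch, fixed on the panel's door, with a red rotary handle (58 mm above the door in all). Origin: centre of its underside, on the door; axes as the panel's. From the middle of its -x face (x = -35 mm) a steel locking tongue sticks out along -x in its middle plane (y = 0): see tongue_end. Never load the tongue with more than 15 N.
- tongue_end (a point): Fixed point, isolator x = -83.5, y = 0, z = 11 mm (axes alike): the tongue's free end if drawn half out. The real end is unmeasured, up to 10.5 mm nearer or farther along x: find it by touch or sight. Tongue: upright plate 3 mm thick (y), 1 to 21 mm above the door, stiff (30 N to slide). Its round eye, 8 mm across, axis along y, is centred 24 mm behind the real end, 11 mm above the door.
- tongue_flex (a joint): Sideways lean of the tongue, rad, about a vertical line in the isolator's -x face (x = -35 mm); positive turns its free end to -y. Starts at 0 and springs back (0.6 N m/rad: about 1 N for each mm at the eye). It must never be bent by more than 0.1 rad (1.5 to 3.5 mm at the eye), so a jaw tip that meets the plate beside the eye must be stopped and moved, not pushed.
- switch (a joint): Angle of the red switch handle, rad; starts at 0 (off) and should stay there (0.25 N m of friction).
- hasp: Fixed half of a lockout hasp lying flat, 150 mm long, 22 mm thick, about 0.2 kg. Origin: underside, below the jaw ring's centre; z up, x from the handles to the mouth. Fixed jaw: steel bar 6.4 mm thick, centre line a circle of radius 22 mm round the origin at z = 11 mm, from its tip at 8.5 deg from +x, counter-clockwise over +y, to the pivot (pin at x = -28, y = 0 mm, hub 19 mm across).
- handle (a point): Centre of the fixed handle's top (hasp x = -80, y = 0, z = 22 mm; axes alike). The handle is a red nylon bar, x = -34 to -126, y = -11 to 11, z = 10 to 22 mm, with a thin flange down to z = 0 along its -y edge. It can be gripped alone across y with the fingertips at z = 10 mm or more, above the swinging handle.
- swing_half (a joint): Opening of the swinging half about the pivot, rad: 0 shut, 0.85 wide open; stays where left (0.2 N m friction). Its jaw mirrors the fixed one in y. Its red handle is as long, z = 0 to 9 mm; opening swings it out to the hasp's +y side (and its jaw tip to -y); shut, it lies under the fixed handle, y = -7 to 11 mm, +y edges flush. Squeezing both handles together shuts it.
- jaw_tip (a point): Centre of the rounded free tip of the fixed jaw (x = 21.8, y = 3.3, z = 11 mm in the hasp's frame).
- padlock: Blue safety padlock, 44 x 38 x 20 mm with its steel shackle to +x, lying on the panel door; leave it. Origin under the body's centre.
- screwdriver: Screwdriver lying on the panel door; leave it. Origin under its middle.
- multimeter: Yellow multimeter, 150 x 78 x 44 mm, lying on the bench; leave it. Origin under its centre.
Not all that is in view belongs to the job. Leave any pink look-alike of the hasp alone.

How it is judged:
By the outcome, as a careful person would: the job done as asked, in the order asked, and still so for the second after the job is handed in, with the robot touching nothing.
It also fails if it takes over 72 s, if anything falls off the work surface, if the arm or the gripper's body presses on something with over 40 N, if the wrist force passes 120 N, or if a joint passes its speed limit or range.

## Robot

A 7-joint arm with a two-finger parallel gripper is mounted at the origin on the work surface. World frame = base frame: x ahead of the robot, y to its left, z up, the work surface at z = 0. Lengths are in m, angles in rad, forces in N, time in s.
With the tool pointing down it reaches from about 0.425 to 1.025 m from the base axis. Payload 9.4 kg.
Tool frame: the origin (TCP) lies on the centre line of the jaws, within the pads' length; the fingertips stand env.tcp_to_tips ahead of it and the grasp point (between the pads) lies 2 mm behind it (env.tcp_to_tips is the distance from the TCP to the fingertips, in m); z points along the fingers, y is the line along which they close (so a half turn about z gives the same grasp; the last joint's range is limited). The gripper opens to 93 mm and grips with 3 to 60 N. Pads are 15 mm wide; open, the fingers measure 128 mm over their backs; the gripper's body (75 mm by 188 mm) begins 65 mm behind the grasp point.
Start: joints at [-1.404, 0.599, -0.003, 1.599, 0.002, 0.943, -0.08], TCP at [0.175, 0.704, 0.236] pointing down, gripper open.
Joint ranges: [-2.57, 2.57], [-0.35, 1.97], [-1.29, 1.29], [0.11, 2.56], [-1.05, 4.19], [0.11, 1.86], [-2.63, 2.63]. Speed limits (rad/s): [2.22, 2.22, 3.01, 3.01, 3.14, 3.14, 3.14].

## Interface

Orientations are given as a unit quaternion [x, y, z, w].
In Python, from station import env, cams gives the robot as it stands.
- The arm moves only by the tool servo_tool, never from a script. Its argument "commands" is a list of rows, each a list of 3 entries, a list of its own where there are three numbers: the shift along the tool's x, y, z in m, then the turn about the tool's z in rad, then the finger opening in m, from 0 to 0.093. In form: [[[tx, ty, tz], twist, jaw], ...]. A call has 1 to 8 rows; each row is the pose to reach, as a shift and turn from the pose commanded when the call began, along the tool's axes at that moment; what a row does not reach only later rows make up. A row lasts 1/8 s, in which the tool goes at most 62.5 mm and 10.7 degrees, less where a joint would pass 70% of its speed; a pose out of reach is approached as far as the arm can. A call with a gripper value outside its range is refused whole. The fingers move at their own pace and stop on an object; the grip force is fixed at half the most. Time passes only in rows, so rows that repeat a pose let the fingers close. It gives the time, the measured TCP pose, the force, the opening and the grip force at its end, in the units of the state.
- env.observe(): the state, without advancing time (a new reading comes with each control period).
- cams.snapshot(name): name is "scene" or "top"; returns the picture (480x640x3 uint8, red, green, blue); there is no depth.
- cams.camera_info(name): a dict with "fx", "fy", "cx", "cy" (pixels), "dist" ([k1, k2, p1, p2, k3] as OpenCV has them; the pictures are not rectified), "rvec" (rotation vector, rad) and "tvec" (3), from world to camera coordinates, as OpenCV has them. Camera axes: x right, y down, z forward; pixel columns grow to the right and rows downward; lengths in m; the calibration is good to about 2 mm. A picture is of the moment at which its call begins. camera_info takes no time and is no camera call.
- env.job_done(): hands the job in; it is judged then, once.
The state is a dict: "time_s": time; "qpos": joint angles; "qd": joint speeds; "joint_efforts": joint torques, N m; "tool_pos": TCP position; "orientation": TCP orientation; "contact_force": force on the tool from outside, world axes, zero at the start; "torque": the same for the moment, N m; "finger_gap": finger opening in m; "grasp_force": force on a finger pad.
Only numpy, scipy, OpenCV 4.12 (cv2) and the standard library are available. Lean on these libraries where they do the work, as an engineer would, in place of code of your own. Each camera call takes 0.05 s, during which the arm holds its last target. There are 200 camera calls.

## Working session

There is one attempt and no reset: what is moved stays moved. The work goes in short steps, Python scripts to look and compute and a tool call to move; the robot and the scene stay as the last step left them, time stands still between calls to the robot, and variables do not carry over. Pictures are saved under pics/ and viewed, at most 10 in all, crops included, and the job is handed in when it is done.

Besides the shell and the picture viewer there is one more tool, called after "Call:" as name(argument=value, ...), one argument or row to a line, values as JSON. servo_tool: Moves the arm, as the interface text tells. Its arguments: {"type":"object","properties":{"commands":{"type":"array"}},"required":["commands"]}

```bash
mkdir -p pics; ls; cat > h.py <<'E'
import numpy as np,cv2
from station import env,cams
def cam(n):
    c=cams.camera_info(n);K=np.array([[c['fx'],0,c['cx']],[0,c['fy'],c['cy']],[0,0,1.]])
    return K,np.array(c['dist'],float),np.array(c['rvec'],float),np.array(c['tvec'],float)
def ray(n,uv):
    K,d,r,t=cam(n);R=cv2.Rodrigues(r)[0]
    p=cv2.undistortPoints(np.array(uv,float).reshape(-1,1,2),K,d).reshape(-1,2)
    D=np.c_[p,np.ones(len(p))]@R
    return -R.T@t,D
def onz(n,uv,z):
    o,D=ray(n,uv);return o+D*((z-o[2])/D[:,2])[:,None]
def proj(n,P):
    K,d,r,t=cam(n);return cv2.projectPoints(np.array(P,float).reshape(-1,1,3),r,t,K,d)[0].reshape(-1,2)
def tri(uv1,uv2):
    o1,d1=ray('scene',[uv1]);o2,d2=ray('top',[uv2]);A=np.c_[d1[0],-d2[0]]
    s=np.linalg.lstsq(A,o2-o1,rcond=None)[0];a=o1+s[0]*d1[0];b=o2+s[1]*d2[0];return (a+b)/2,np.linalg.norm(a-b)
def snap(n,f):
    im=cams.snapshot(n)[:,:,::-1].copy();cv2.imwrite('pics/'+f,im);return im
E
python3 - <<'E'
from h import *
snap('scene','s0.png');snap('top','t0.png')
for n in('scene','top'):
    o,D=ray(n,[[320,240]]);print(n,o,D,cam(n)[0][0])
print(env.observe(),env.tcp_to_tips)
E
```

```text
pics
scene [1.38483378 0.48353738 0.97133111] [[-0.60720968 -0.45122225 -0.65407752]] [523.87465676   0.         323.08272408]
top [ 0.38997991 -0.09818164  1.01188604] [[ 0.19311593 -0.01131922 -0.98111349]] [433.4138075    0.         319.57038267]
{'time_s': 0.1, 'qpos': array([-1.40370649,  0.60001434, -0.0025353 ,  1.60003431,  0.00181206,
        0.94287943, -0.07978455]), 'qd': array([-0.00043739, -0.00275514,  0.00017064, -0.00136961, -0.00151132,
        0.00116731, -0.00068425]), 'joint_efforts': array([ 3.83617225e-03, -7.66548228e+01,  1.50197849e+00, -2.52935171e+01,
       -5.22635586e-02,  1.35216845e-02,  6.28470161e-05]), 'tool_pos': array([0.17492445, 0.70317166, 0.23487422]), 'orientation': array([ 1.21556354e-01,  9.92584308e-01, -6.66703760e-04, -1.13404303e-05]), 'contact_force': array([-0.10566273, -0.26339537, -0.28235994]), 'torque': array([ 0.01835347, -0.02831152, -0.00872118]), 'grasp_force': 0.0, 'finger_gap': 0.09329262986479693} 0.017
```

View pics/s0.png

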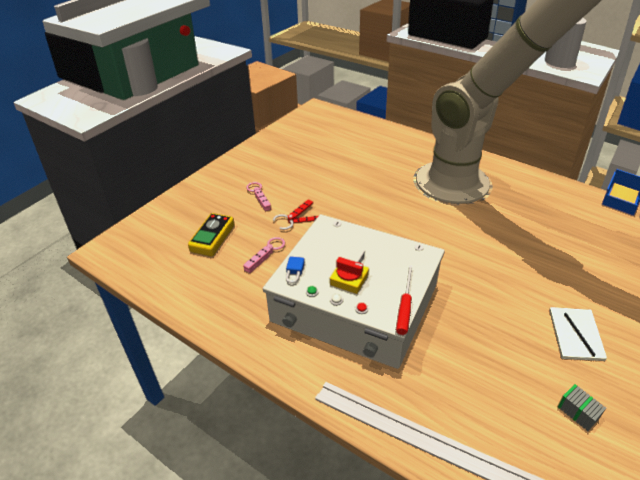

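View pics/t0.png

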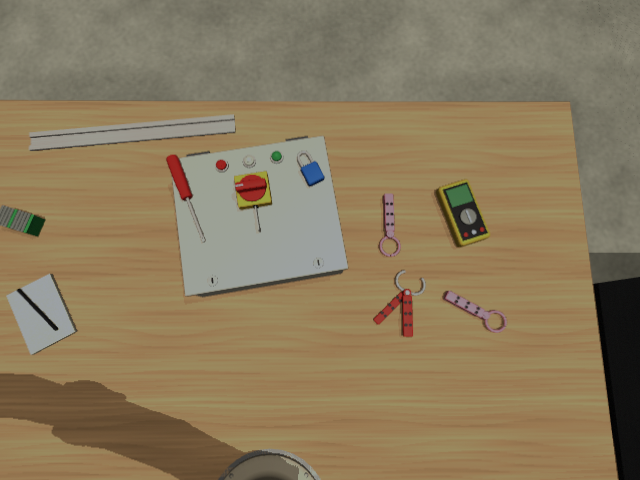

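The scene shows the panel, with its isolator at top px (253,190), and its tongue pointing towards the robot at about (258,230). Three hasps could be meant: pink at (390,225), pink at (475,312) and red at (407,300). Only the red one is red and has its handles apart, so I'll confirm it in a crop.

```bash
python3 - <<'E'
from h import *
t=cv2.imread('pics/t0.png');s=cv2.imread('pics/s0.png')
a=cv2.resize(t[260:345,365:435],None,fx=5,fy=5,interpolation=cv2.INTER_CUBIC)
b=cv2.resize(t[165:250,190:270],None,fx=5,fy=5,interpolation=cv2.INTER_CUBIC)
cv2.imwrite('pics/c1.png',np.hstack([a,b]))
# red mask hasp top
r=lambda im:(im[:,:,2].astype(int)>110)&(im[:,:,1]<60)&(im[:,:,0]<70)
m=r(t).astype(np.uint8);n,l,st,c=cv2.connectedComponentsWithStats(m)
for i in range(1,n):
    if st[i,4]>15:
        p=np.argwhere(l==i)[:,::-1].astype(np.float32);print(st[i],c[i].round(1),[np.round(v,1) for v in cv2.minAreaRect(p)[:2]],round(cv2.minAreaRect(p)[2],1))
# panel door: bright grey low-sat
hsv=cv2.cvtColor(t,cv2.COLOR_BGR2HSV);g=((hsv[:,:,1]<25)&(hsv[:,:,2]>150)).astype(np.uint8)
g[:130]=0;n,l,st,c=cv2.connectedComponentsWithStats(g);i=1+np.argmax(st[1:,4])
q=max(cv2.findContours((l==i).astype(np.uint8),0,1)[0],key=cv2.contourArea)
b=cv2.boxPoints(cv2.minAreaRect(q));w=onz('top',b,.12);print(b.round(1),w.round(4))
print(np.linalg.norm(w-np.roll(w,1,0),axis=1),w.mean(0))
y=((hsv[:,:,0]>20)&(hsv[:,:,0]<33)&(hsv[:,:,1]>180)&(hsv[:,:,2]>150)).astype(np.uint8);y[:,350:]=0
p=np.argwhere(y)[:,::-1].astype(np.float32);b=cv2.boxPoints(cv2.minAreaRect(p));w=onz('top',b,.146);print(w.round(4),w.mean(0))
print('drv tip',onz('top',[[204,241],[190,200],[385,291]],.125))
E
```

```text
[166 155  25  44 468] [177.8 175.3] [array([177.8, 175.9]), array([44.5, 11.2])] 70.3
[216 160  10   9  71] [220.5 164.2] [array([220.5, 164. ]), array([8., 9.])] 90.0
[236 175  30  15 283] [251.  182.1] [array([249.8, 181.3]), array([12.8, 29.6])] 81.3
[239 189  26  12 203] [252.6 194.5] [array([252.2, 195.4]), array([10. , 25.3])] 80.5
[480 227   4   5  16] [481.5 229. ] [array([481.5, 229. ]), array([4., 3.])] 90.0
[403 289  10  47 335] [407.2 314.8] [array([407.5, 312. ]), array([46.,  9.])] 90.0
[374 292  28  32 231] [387.5 309.3] [array([389., 308.]), array([ 7.1, 38.2])] 45.0
[[162.9 161.4]
 [325.2 134.3]
 [347.4 267.6]
 [185.1 294.6]] [[ 0.7397  0.2309  0.12  ]
 [ 0.8029 -0.1209  0.12  ]
 [ 0.5071 -0.1651  0.12  ]
 [ 0.4526  0.1669  0.12  ]]
[0.29414146 0.35742083 0.29901409 0.33641061] [0.62556184 0.02793133 0.12      ]
[[1.1118 0.6092 0.146 ]
 [1.1118 0.6092 0.146 ]
 [1.1118 0.6092 0.146 ]
 [1.1118 0.6092 0.146 ]] [1.11180045 0.60919701 0.146     ]
drv tip [[ 0.56289083  0.1326204   0.125     ]
 [ 0.6513426   0.16635279  0.125     ]
 [ 0.45825233 -0.24060635  0.125     ]]
```

View pics/c1.png

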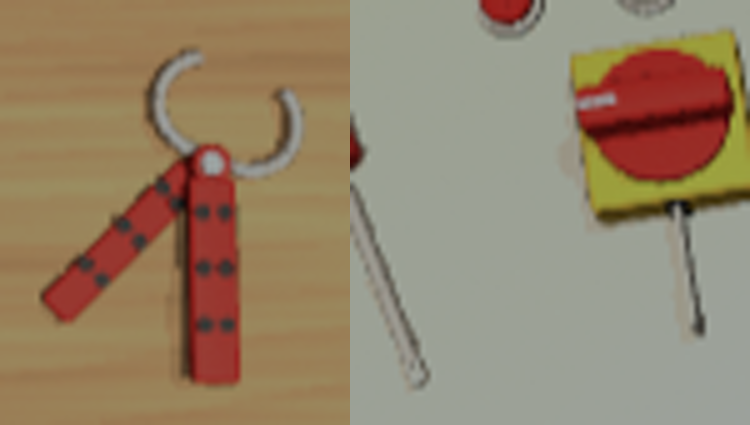

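The crop confirms the red hasp: the handles are apart, the fixed handle is on the right, and the fixed jaw curves round the left to its tip at (404.8,271). The tongue's end is at about (259.4,231.2).

```bash
cat >> h.py <<'E'
E
python3 - <<'E'
from h import *
t=cv2.imread('pics/t0.png')
def L(a,b,n=''):
    d=a-b;print(n,a.round(4),b.round(4),'len',round(np.linalg.norm(d)*1e3,1),'dir deg',round(np.degrees(np.arctan2(d[1],d[0])),2))
p=onz('top',[[407.2,292.2],[407.6,336.4]],.022);L(p[0],p[1],'hasp pivot-end')
p=onz('top',[[404.8,270.8],[407.2,292.2]],.011);L(p[0],p[1],'tip-pivot')
p=onz('top',[[255.8,205.8],[259.4,231.2]],.141);L(p[0],p[1],'tongue')
print('disc',onz('top',[[251,188]],.17))
# panel side edges by gradient lines
g=cv2.cvtColor(t,cv2.COLOR_BGR2GRAY).astype(float)
dx=cv2.Sobel(g,6,1,0);dy=cv2.Sobel(g,6,0,1)
def edge(rows,c0,c1,sg):
    q=[]
    for r in rows:
        w=np.clip(sg*dx[r,c0:c1],0,None);k=w.argmax();a=max(k-2,0);ww=w[a:k+3]
        q.append([c0+a+(ww*np.arange(len(ww))).sum()/ww.sum(),r])
    return np.array(q)
for n,a in(('left',(range(200,280,3),165,200,1)),('right',(range(160,255,3),320,352,-1))):
    q=edge(*a);w=onz('top',q,.12);vx,vy,x,y=cv2.fitLine(w[:,:2].astype(np.float32),cv2.DIST_HUBER,0,.001,.001).ravel()
    print(n,np.degrees(np.arctan2(vy,vx)),x,y,np.std((w[:,0]-x)*vy-(w[:,1]-y)*vx))
# far edge
q=[]
for c in range(180,320,4):
    w=np.clip(dy[130:165,c],0,None);k=w.argmax();q.append([c,130+k])
w=onz('top',np.array(q),.12);print('far',np.round(cv2.fitLine(w[:,:2].astype(np.float32),cv2.DIST_HUBER,0,.001,.001).ravel(),4))
print('drv tip',onz('top',[[190+67/5,165+378/5]],.123),'padlock',onz('top',[[312,174]],.14))
E
```

```text
hasp pivot-end [ 0.4633 -0.3076  0.022 ] [ 0.3652 -0.3042  0.022 ] len 98.2 dir deg -2.0
tip-pivot [ 0.5136 -0.3066  0.011 ] [ 0.4641 -0.31    0.011 ] len 49.6 dir deg 3.95
tongue [0.6341 0.0248 0.141 ] [0.58   0.0161 0.141 ] len 54.7 dir deg 9.16
disc [[0.66323343 0.03135025 0.17      ]]
left -0.44837078 0.5804467 0.17825168 0.01418716868400444
right 9.536192 0.6545674 -0.14025821 0.00017817868245935043
far [ 0.1607 -0.987   0.7752  0.012 ]
drv tip [[0.56413194 0.13442627 0.123     ]] padlock [[ 0.70380041 -0.09190231  0.14      ]]
```

```bash
cat >> h.py <<'E'
def pose():
    o=env.observe();x,y,z,w=o['orientation'];th=np.arctan2(2*(x*y+z*w),1-2*(y*y+z*z));return o,np.array(o['tool_pos']),th
def rel(P,yaw,p=None,th=None):
    if p is None: _,p,th=pose()
    d=np.array(P)-p;c,s=np.cos(th),np.sin(th)
    tw=-(yaw-th);tw=(tw+np.pi)%(2*np.pi)-np.pi
    return np.r_[d[0]*c+d[1]*s,d[0]*s-d[1]*c,-d[2],tw].round(4)
E
```

Call:
servo_tool(
  commands=[
    [[-0.047,-0.021,0],0.18,0.06],
    [[-0.094,-0.042,0],0.36,0.06],
    [[-0.141,-0.063,0],0.54,0.06],
    [[-0.188,-0.084,0],0.72,0.06],
    [[-0.235,-0.105,0],0.9,0.06],
    [[-0.282,-0.126,0],1.08,0.06],
    [[-0.329,-0.147,0],1.26,0.06],
    [[-0.376,-0.167,0],1.44,0.06],
  ],
)

```text
time_s: 1.1
tool_pos: [0.5006, 0.4495, 0.2354]
orientation: [0.748, 0.664, -0.0, -0.0]
contact_force: [0.1, 0.1, -0.2]
finger_gap: 0.0599
grasp_force: 0.0
```

```bash
python3 - <<'E'
from h import *
o,p,th=pose();print(p,np.degrees(th),o['qpos'].round(2),o['time_s'],o['finger_gap'])
print(rel([.58,0.0,.235],np.radians(50)))
E
```

```text
[0.50058026 0.44954111 0.23543357] 83.19597110794751 [-1.07  0.56  0.4   1.74 -0.27  0.89 -0.68] 1.1 0.05989076378797494
[-4.370e-01  1.321e-01  4.000e-04  5.794e-01]
```

Call:
servo_tool(
  commands=[
    [[-0.055,0.0165,0],0.16,0.06],
    [[-0.11,0.033,0],0.32,0.06],
    [[-0.165,0.0495,0],0.48,0.06],
    [[-0.22,0.066,0],0.64,0.06],
    [[-0.275,0.0825,0],0.8,0.06],
    [[-0.33,0.099,0],0.96,0.06],
    [[-0.385,0.1155,0],1.12,0.06],
    [[-0.437,0.132,0],1.28,0.06],
  ],
)

```text
time_s: 2.1
tool_pos: [0.5814, -0.0001, 0.2356]
orientation: [0.996, 0.086, -0.0, -0.0]
contact_force: [1.2, 0.0, -0.2]
finger_gap: 0.0601
grasp_force: 0.0
```

```bash
python3 - <<'E'
from h import *
o,p,th=pose();print(p,np.degrees(th),o['qpos'].round(2))
print(rel([.4115,-.306,.10],np.radians(-1)))
E
```

```text
[ 5.81449209e-01 -1.18010937e-04  2.35593005e-01] 9.889563426535814 [-0.6   0.52  0.76  1.97 -0.48  0.84 -0.98]
[-0.22    0.2721  0.1356  0.1901]
```

Call:
servo_tool(
  commands=[
    [[-0.037,0.045,0],0.04,0.05],
    [[-0.074,0.09,0],0.08,0.05],
    [[-0.11,0.136,0],0.12,0.05],
    [[-0.147,0.181,0.0],0.16,0.05],
    [[-0.184,0.227,0.03],0.19,0.05],
    [[-0.22,0.272,0.07],0.19,0.05],
    [[-0.22,0.272,0.115],0.19,0.05],
    [[-0.22,0.272,0.136],0.19,0.05],
  ],
)

```text
time_s: 3.1
tool_pos: [0.4113, -0.3056, 0.0974]
orientation: [1.0, -0.007, -0.001, -0.001]
contact_force: [-0.2, -0.4, -0.3]
finger_gap: 0.05
grasp_force: 0.0
```

```bash
python3 - <<'E'
from h import *
o,p,th=pose();print(p,np.degrees(th),o['qpos'].round(2),o['contact_force'])
print(rel([.4115,-.306,.0285],np.radians(-1)))
t=snap('top','t1.png');s=snap('scene','s1.png')
a=cv2.resize(t[230:360,330:470],None,fx=3,fy=3,interpolation=2);b=cv2.resize(s[160:260,240:340],None,fx=3.9,fy=3.9,interpolation=2)
cv2.imwrite('pics/c2.png',np.hstack([a,cv2.resize(b,(380,390))]))
E
```

```text
[ 0.41126573 -0.30561548  0.09736764] -0.8533345793707777 [ 0.17  0.63  0.53  2.22 -0.71  0.47 -0.31] [-0.18940591 -0.43981657 -0.25891977]
[0.0002 0.0004 0.0689 0.0026]
```

View pics/c2.png

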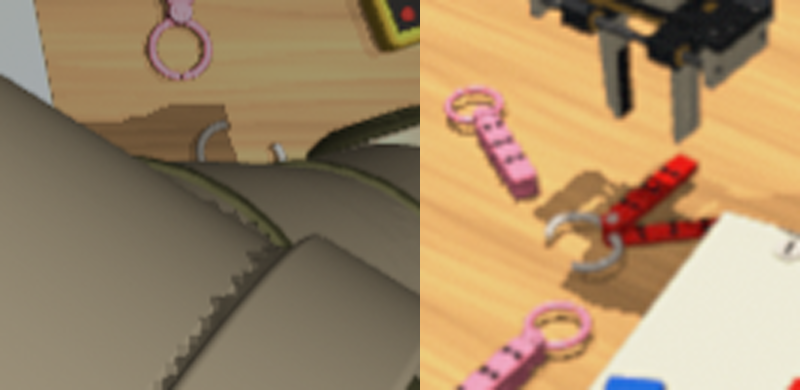

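The fingers are above the fixed handle at about scene px (410,205), straddling it. Now I descend and grip.

Call:
servo_tool(
  commands=[
    [[0,0,0.03],0,0.05],
    [[0,0,0.055],0,0.05],
    [[0,0,0.069],0,0.05],
    [[0,0,0.069],0,0.05],
  ],
)

```text
time_s: 3.7
tool_pos: [0.4133, -0.3049, 0.0308]
orientation: [1.0, -0.006, -0.0, -0.0]
contact_force: [-0.1, 0.1, 0.7]
finger_gap: 0.0503
grasp_force: 0.0
```

Call:
servo_tool(
  commands=[
    [[0,0,0],0,0.03],
    [[0,0,0],0,0.015],
    [[0,0,0],0,0.01],
    [[0,0,0],0,0.01],
    [[0,0,0],0,0.01],
  ],
)

```text
time_s: 4.32
tool_pos: [0.4135, -0.3057, 0.0312]
orientation: [1.0, -0.006, 0.001, 0.001]
contact_force: [0.6, -1.5, 7.0]
finger_gap: 0.0215
grasp_force: 29.9
```

Call:
servo_tool(
  commands=[
    [[0,0,-0.005],0,0.01],
    [[0,0,-0.03],0,0.01],
    [[0,0,-0.08],0,0.01],
    [[0,0,-0.13],0,0.01],
    [[0,0,-0.17],0,0.01],
    [[0,0,-0.2],0,0.01],
    [[0,0,-0.2],0,0.01],
  ],
)

```text
time_s: 5.2
tool_pos: [0.4136, -0.305, 0.2323]
orientation: [1.0, -0.006, 0.001, 0.0]
contact_force: [-0.2, -0.1, -1.9]
finger_gap: 0.0217
grasp_force: 29.9
```

```bash
python3 - <<'E'
from h import *
o,p,th=pose();print(p,np.degrees(th),o['qpos'].round(2),o['contact_force'],o['orientation'])
# touch pose: panel yaw 9.4, psi=-20 -> -10.6 ; C = end -30 along panel x
a=np.radians(9.4);u=np.array([np.cos(a),np.sin(a)]);E=np.array([.580,.016])
C=E-.035*u;y=np.radians(-10.6);T=C-.078*np.array([np.cos(y),np.sin(y)]);print(C,T,rel([*T,.21],y))
E
```

```text
[ 0.41357544 -0.30495232  0.23225404] -0.6584156906762183 [-0.04  0.45  0.81  2.12 -0.48  0.76 -0.51] [-0.24844613 -0.13260592 -1.86904982] [ 9.99982435e-01 -5.74615101e-03  1.41956344e-03  3.09201255e-04]
[0.54546997 0.01028359] [0.46880102 0.0246318 ] [ 0.0514 -0.3302  0.0223  0.1735]
```

Call:
servo_tool(
  commands=[
    [[0.008,-0.045,0],0.03,0.01],
    [[0.015,-0.095,0],0.06,0.01],
    [[0.023,-0.145,0],0.09,0.01],
    [[0.031,-0.195,0],0.12,0.01],
    [[0.038,-0.24,0],0.15,0.01],
    [[0.045,-0.285,0],0.174,0.01],
    [[0.051,-0.33,0],0.174,0.01],
    [[0.051,-0.33,0],0.174,0.01],
  ],
)

```text
time_s: 6.2
tool_pos: [0.4674, 0.028, 0.2291]
orientation: [0.996, -0.09, -0.001, 0.0]
contact_force: [-0.8, -0.9, -1.3]
finger_gap: 0.0217
grasp_force: 29.9
```

```bash
python3 - <<'E'
from h import *
o,p,th=pose();print(p,np.degrees(th),o['qpos'].round(2),o['contact_force'])
t=snap('top','t2.png');s=snap('scene','s2.png')
a=cv2.resize(t[150:300,180:330],None,fx=2.67,fy=2.67,interpolation=2);b=cv2.resize(s[190:320,260:390],None,fx=3.08,fy=3.08,interpolation=2)
cv2.imwrite('pics/c3.png',np.hstack([a[:400],b[:400]]))
E
```

```text
[0.46742284 0.02798183 0.22909557] -10.310075091415627 [-0.85  0.44  0.96  2.21 -0.54  0.74 -1.28] [-0.76571844 -0.93851791 -1.29911472]
```

View pics/c3.png

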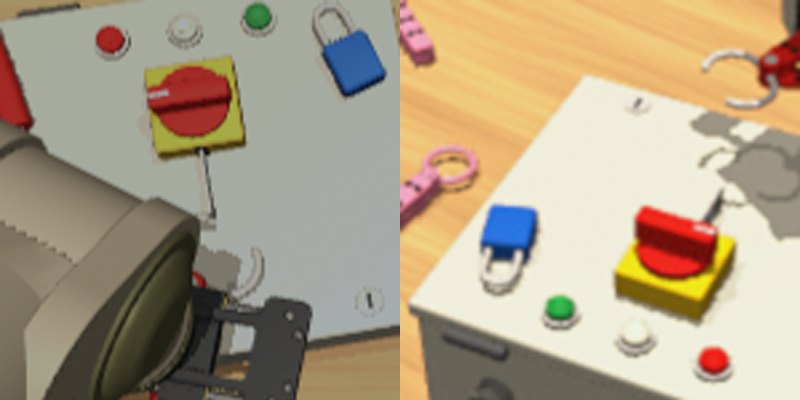

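The hasp is held level, with its ring just in front of the tongue; the tongue's end is at about (258,232) in the top view.

Call:
servo_tool(
  commands=[
    [[0,0,0.02],0,0.01],
    [[0,0,0.045],0,0.01],
    [[0,0,0.065],0,0.01],
    [[0,0,0.07],0,0.01],
    [[0,0,0.07],0,0.01],
    [[0,0,0.07],0,0.01],
  ],
)

```text
time_s: 7.05
tool_pos: [0.4684, 0.024, 0.1612]
orientation: [0.996, -0.093, 0.0, -0.0]
contact_force: [0.3, -0.0, -1.5]
finger_gap: 0.0217
grasp_force: 29.9
```

```bash
python3 - <<'E'
from h import *
print(tri([364.5,252.3],[259,231.8]))
o,p,th=pose();print(p,np.degrees(th),o['contact_force'],o['torque'])
E
```

```text
(array([0.5811946 , 0.01793488, 0.13078949]), np.float64(0.0007531954715020091))
[0.4683891  0.02399868 0.16120619] -10.699592450836017 [ 0.3341402  -0.02623391 -1.47010003] [ 0.01688109  0.21325307 -0.04008666]
```

Call:
servo_tool(
  commands=[
    [[0,0,0.004],0,0.01],
    [[0,0,0.007],0,0.01],
    [[0,0,0.007],0,0.01],
  ],
)

```text
time_s: 7.42
tool_pos: [0.468, 0.0245, 0.1535]
orientation: [0.996, -0.093, -0.0, 0.0]
contact_force: [-0.7, -0.8, -3.0]
finger_gap: 0.0221
grasp_force: 29.9
```

Call:
servo_tool(
  commands=[
    [[0,0,0.001],0,0.01],
    [[0,0,0.001],0,0.01],
    [[0,0,0.001],0,0.01],
  ],
)

```text
time_s: 7.8
tool_pos: [0.4681, 0.0244, 0.1527]
orientation: [0.996, -0.093, 0.0, -0.0]
contact_force: [0.2, 0.0, -2.5]
finger_gap: 0.0216
grasp_force: 29.9
```

Call:
servo_tool(
  commands=[
    [[0,0,0.001],0,0.01],
    [[0,0,0.001],0,0.01],
    [[0,0,0.001],0,0.01],
  ],
)

```text
time_s: 8.18
tool_pos: [0.4681, 0.0244, 0.1516]
orientation: [0.996, -0.093, -0.0, 0.0]
contact_force: [1.0, -0.6, -1.9]
finger_gap: 0.0215
grasp_force: 29.9
```

Call:
servo_tool(
  commands=[
    [[0,0,0.0005],0,0.01],
    [[0,0,0.0005],0,0.01],
    [[0,0,0.0005],0,0.01],
  ],
)

```text
time_s: 8.55
tool_pos: [0.468, 0.0244, 0.1512]
orientation: [0.996, -0.093, 0.0, -0.0]
contact_force: [-0.7, 0.5, 2.3]
finger_gap: 0.0214
grasp_force: 29.9
```

Call:
servo_tool(
  commands=[
    [[0,0,0.0005],0,0.01],
    [[0,0,0.0005],0,0.01],
    [[0,0,0.0005],0,0.01],
  ],
)

```text
time_s: 8.93
tool_pos: [0.4679, 0.0243, 0.151]
orientation: [0.996, -0.093, 0.0, -0.0]
contact_force: [-3.0, 1.4, 9.2]
finger_gap: 0.0216
grasp_force: 29.9
```

Call:
servo_tool(
  commands=[
    [[0,0,0.0005],0,0.01],
    [[0,0,0.0005],0,0.01],
    [[0,0,0.0005],0,0.01],
  ],
)

```text
time_s: 9.3
tool_pos: [0.4679, 0.0243, 0.1508]
orientation: [0.996, -0.093, 0.0, -0.001]
contact_force: [-4.5, 1.2, 17.3]
finger_gap: 0.0216
grasp_force: 30.0
```

Call:
servo_tool(
  commands=[
    [[0,0,-0.002],0,0.01],
    [[0.0019,-0.0007,-0.002],0,0.01],
    [[0.0038,-0.0014,-0.002],0,0.01],
    [[0.0056,-0.0021,-0.002],0,0.01],
    [[0.0056,-0.0021,-0.002],0,0.01],
  ],
)

```text
time_s: 9.93
tool_pos: [0.4741, 0.0254, 0.152]
orientation: [0.996, -0.093, -0.0, 0.0]
contact_force: [0.4, -0.4, -0.9]
finger_gap: 0.0219
grasp_force: 29.9
```

Call:
servo_tool(
  commands=[
    [[0.0009,-0.0003,0],0,0.01],
    [[0.0019,-0.0007,0],0,0.01],
    [[0.0019,-0.0007,0],0,0.01],
  ],
)

```text
time_s: 10.3
tool_pos: [0.4761, 0.0257, 0.1521]
orientation: [0.996, -0.093, 0.0, -0.0]
contact_force: [0.3, 0.0, -2.1]
finger_gap: 0.0217
grasp_force: 29.9
```

Call:
servo_tool(
  commands=[
    [[0.0009,-0.0003,0],0,0.01],
    [[0.0009,-0.0003,0],0,0.01],
    [[0.0009,-0.0003,0],0,0.01],
  ],
)

```text
time_s: 10.68
tool_pos: [0.4769, 0.0259, 0.1521]
orientation: [0.996, -0.093, 0.0, 0.0]
contact_force: [0.9, -0.0, -2.4]
finger_gap: 0.0215
grasp_force: 29.9
```

Call:
servo_tool(
  commands=[
    [[0.0009,-0.0003,0],0,0.01],
    [[0.0009,-0.0003,0],0,0.01],
    [[0.0009,-0.0003,0],0,0.01],
  ],
)

```text
time_s: 11.05
tool_pos: [0.4778, 0.026, 0.1521]
orientation: [0.996, -0.093, 0.0, 0.0]
contact_force: [-0.3, 0.3, -2.5]
finger_gap: 0.0216
grasp_force: 29.9
```

Call:
servo_tool(
  commands=[
    [[0.0008,-0.0003,0],0,0.01],
    [[0.0008,-0.0003,0],0,0.01],
    [[0.0008,-0.0003,0],0,0.01],
  ],
)

```text
time_s: 11.42
tool_pos: [0.4787, 0.0262, 0.1521]
orientation: [0.996, -0.093, -0.0, -0.0]
contact_force: [0.4, -0.8, -2.3]
finger_gap: 0.0217
grasp_force: 29.9
```

Call:
servo_tool(
  commands=[
    [[0.0008,-0.0003,0],0,0.01],
    [[0.0008,-0.0003,0],0,0.01],
    [[0.0008,-0.0003,0],0,0.01],
  ],
)

```text
time_s: 11.8
tool_pos: [0.4795, 0.0263, 0.1521]
orientation: [0.996, -0.093, 0.0, 0.0]
contact_force: [0.5, -0.6, -1.1]
finger_gap: 0.0213
grasp_force: 29.9
```

Call:
servo_tool(
  commands=[
    [[0.0006,-0.0002,0],0,0.01],
    [[0.0006,-0.0002,0],0,0.01],
    [[0.0006,-0.0002,0],0,0.01],
  ],
)

```text
time_s: 12.18
tool_pos: [0.4801, 0.0264, 0.1521]
orientation: [0.996, -0.093, 0.0, 0.0]
contact_force: [0.1, -0.4, -2.3]
finger_gap: 0.0214
grasp_force: 29.9
```

Call:
servo_tool(
  commands=[
    [[0.0006,-0.0002,0],0,0.01],
    [[0.0006,-0.0002,0],0,0.01],
    [[0.0006,-0.0002,0],0,0.01],
  ],
)

```text
time_s: 12.55
tool_pos: [0.4808, 0.0265, 0.1521]
orientation: [0.996, -0.093, 0.0, -0.0]
contact_force: [0.1, 0.6, -1.9]
finger_gap: 0.022
grasp_force: 29.9
```

Call:
servo_tool(
  commands=[
    [[0.0006,-0.0002,0],0,0.01],
    [[0.0006,-0.0002,0],0,0.01],
    [[0.0006,-0.0002,0],0,0.01],
  ],
)

```text
time_s: 12.92
tool_pos: [0.4814, 0.0265, 0.1521]
orientation: [0.996, -0.093, 0.0, 0.0]
contact_force: [-0.5, -0.2, -2.3]
finger_gap: 0.0217
grasp_force: 29.9
```

Call:
servo_tool(
  commands=[
    [[0.0006,-0.0002,0],0,0.01],
    [[0.0006,-0.0002,0],0,0.01],
    [[0.0006,-0.0002,0],0,0.01],
  ],
)

```text
time_s: 13.3
tool_pos: [0.482, 0.0266, 0.1521]
orientation: [0.996, -0.093, 0.0, 0.0]
contact_force: [1.2, -0.5, -2.6]
finger_gap: 0.022
grasp_force: 29.9
```

Call:
servo_tool(
  commands=[
    [[0.0006,-0.0002,0],0,0.01],
    [[0.0006,-0.0002,0],0,0.01],
    [[0.0006,-0.0002,0],0,0.01],
  ],
)

```text
time_s: 13.68
tool_pos: [0.4826, 0.0267, 0.1521]
orientation: [0.996, -0.093, 0.0, 0.0]
contact_force: [-0.7, 0.7, -3.1]
finger_gap: 0.0217
grasp_force: 29.9
```

Call:
servo_tool(
  commands=[
    [[0.0006,-0.0002,0],0,0.01],
    [[0.0006,-0.0002,0],0,0.01],
    [[0.0006,-0.0002,0],0,0.01],
  ],
)

```text
time_s: 14.05
tool_pos: [0.4829, 0.0268, 0.1521]
orientation: [0.996, -0.093, -0.0, -0.0]
contact_force: [-2.4, -0.4, -1.7]
finger_gap: 0.0217
grasp_force: 30.0
```

```bash
python3 - <<'E'
from h import *
t=snap('top','t3.png');s=snap('scene','s3.png')
a=cv2.resize(t[180:260,210:290],None,fx=5,fy=5,interpolation=2);b=cv2.resize(s[220:300,310:390],None,fx=5,fy=5,interpolation=2)
cv2.imwrite('pics/c4.png',np.hstack([a,b]))
E
```

```text
(no output)
```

View pics/c4.png

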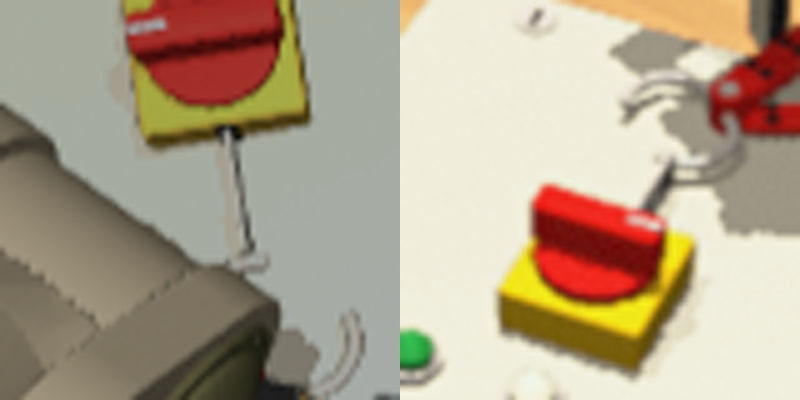

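Contact with the tongue's end is felt at TCP x ≈ 0.4828. The picture agrees: the jaw is at the tongue's end, about (260,231) in the top view.

```bash
cat >> h.py <<'E'
PA=np.radians(9.4);U=np.array([np.cos(PA),np.sin(PA)]);V=np.array([-U[1],U[0]]);LL=.078
T0=np.array([.4828,.0268]);Y0=np.radians(-10.7);C0=T0+LL*np.array([np.cos(Y0),np.sin(Y0)])
def tgt(adv,psi,lat=0,L=LL):
    y=PA+np.radians(psi);c=C0+adv*U+lat*V;return c-L*np.array([np.cos(y),np.sin(y)]),y
E
python3 - <<'E'
from h import *
_,p,th=pose();print(p,th)
for adv,psi in((-.012,-20),(-.012,0),(-.012,22),(.0,22),(.0272,22)):
    t,y=tgt(adv,psi);print(adv,psi,t.round(4),rel([*t,.153],y))
E
```

```text
[0.48291629 0.02680293 0.15204753] -0.18626568368992258
-0.012 -20 [0.4709 0.0247] [-0.0114  0.0043 -0.001  -0.0013]
-0.012 0 [ 0.4707 -0.0024] [-0.0066  0.031  -0.001  -0.3503]
-0.012 22 [ 0.481  -0.0303] [ 0.0087  0.0564 -0.001  -0.7343]
0.0 22 [ 0.4929 -0.0283] [ 0.02    0.0523 -0.001  -0.7343]
0.0272 22 [ 0.5197 -0.0239] [ 0.0455  0.043  -0.001  -0.7343]
```

Call:
servo_tool(
  commands=[
    [[-0.006,0.002,-0.001],0,0.01],
    [[-0.0114,0.0043,-0.001],0,0.01],
    [[-0.0098,0.0177,-0.001],-0.175,0.01],
    [[-0.0066,0.031,-0.001],-0.35,0.01],
    [[0.0003,0.044,-0.001],-0.53,0.01],
    [[0.0087,0.0564,-0.001],-0.734,0.01],
    [[0.0087,0.0564,-0.001],-0.734,0.01],
    [[0.0087,0.0564,-0.001],-0.734,0.01],
  ],
)

```text
time_s: 15.15
tool_pos: [0.4811, -0.0299, 0.1531]
orientation: [0.963, 0.269, 0.0, -0.0]
contact_force: [0.4, -0.1, -2.0]
finger_gap: 0.0217
grasp_force: 29.9
```

```bash
python3 - <<'E'
from h import *
o,p,th=pose();print(p,np.degrees(th),o['contact_force'].round(1),o['qpos'].round(2))
for adv,psi in((.0,22),(.0272,22)):
    t,y=tgt(adv,psi);print(adv,psi,t.round(4),rel([*t,.153],y))
E
```

```text
[ 0.48106401 -0.02994625  0.1531388 ] 31.16698376691932 [ 0.4 -0.1 -2. ] [-0.43  0.49  0.54  2.25 -0.51  0.52 -0.52]
0.0 22 [ 0.4929 -0.0283] [ 0.0109  0.0047  0.0001 -0.0041]
0.0272 22 [ 0.5197 -0.0239] [ 0.0362  0.0148  0.0001 -0.0041]
```

Advance with the tongue entering the mouth, in slow rows.

Call:
servo_tool(
  commands=[
    [[0.006,0.0025,0],-0.004,0.01],
    [[0.012,0.005,0],-0.004,0.01],
    [[0.018,0.0075,0],-0.004,0.01],
    [[0.018,0.0075,0],-0.004,0.01],
  ],
)

```text
time_s: 15.65
tool_pos: [0.5013, -0.027, 0.153]
orientation: [0.962, 0.273, 0.0, 0.0]
contact_force: [0.3, -1.0, -1.9]
finger_gap: 0.0216
grasp_force: 29.9
```

Call:
servo_tool(
  commands=[
    [[0.006,0.0025,0],0,0.01],
    [[0.012,0.005,0],0,0.01],
    [[0.0182,0.0073,0.0],0,0.01],
    [[0.0182,0.0073,0.001],0,0.01],
    [[0.0182,0.0073,0.0015],0,0.01],
  ],
)

```text
time_s: 16.27
tool_pos: [0.5198, -0.024, 0.1515]
orientation: [0.962, 0.272, -0.0, -0.0]
contact_force: [-1.1, 0.4, -1.6]
finger_gap: 0.0218
grasp_force: 29.9
```

```bash
python3 - <<'E'
from h import *
o,p,th=pose();print(p,np.degrees(th),o['contact_force'].round(1),o['qpos'].round(2))
for adv,psi in((.0272,22),(.0272,12),(.0272,4),(.0272,-4),(.0272,-12),(.0272,-20),(.0272,-28)):
    t,y=tgt(adv,psi);print(adv,psi,t.round(4),rel([*t,.1514],y))
t=snap('top','t4.png');s=snap('scene','s4.png')
a=cv2.resize(t[180:260,210:290],None,fx=5,fy=5,interpolation=2);b=cv2.resize(s[220:300,310:390],None,fx=5,fy=5,interpolation=2)
cv2.imwrite('pics/c5.png',np.hstack([a,b]))
E
```

```text
[ 0.51975171 -0.02396343  0.15148462] 31.612796558560483 [-1.1  0.4 -1.6] [-0.44  0.53  0.54  2.17 -0.51  0.57 -0.54]
0.0272 22 [ 0.5197 -0.0239] [ 0.     -0.0001  0.0001  0.0037]
0.0272 12 [ 0.5137 -0.0117] [ 1.200e-03 -1.360e-02  1.000e-04  1.782e-01]
0.0272 4 [ 0.5104 -0.0013] [ 3.900e-03 -2.420e-02  1.000e-04  3.179e-01]
0.0272 -4 [0.5086 0.0094] [ 8.000e-03 -3.430e-02  1.000e-04  4.575e-01]
0.0272 -12 [0.5084 0.0203] [ 1.350e-02 -4.370e-02  1.000e-04  5.971e-01]
0.0272 -20 [0.5096 0.0311] [ 2.020e-02 -5.220e-02  1.000e-04  7.368e-01]
0.0272 -28 [0.5124 0.0416] [ 2.810e-02 -5.970e-02  1.000e-04  8.764e-01]
```

View pics/c5.png

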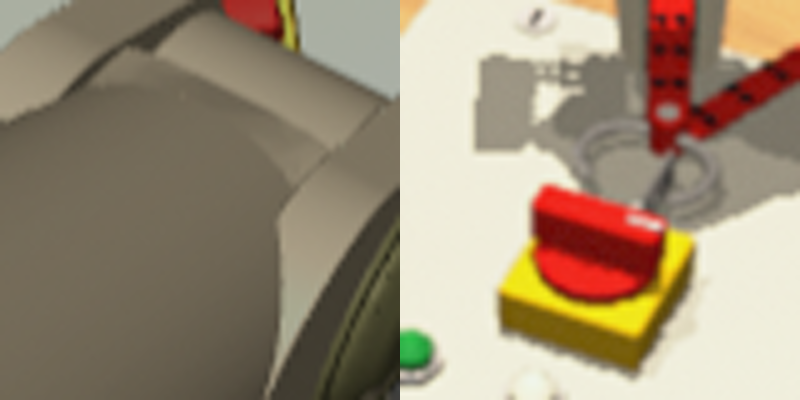

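The picture shows the tongue inside the open mouth, at about (355,257) in the scene view. Next I swing towards the plate, averaging the force readings over several camera ticks.

Call:
servo_tool(
  commands=[
    [[0.0006,-0.0068,0],0.091,0.01],
    [[0.0012,-0.0136,0.0],0.178,0.01],
    [[0.0017,-0.0163,0.0001],0.213,0.01],
    [[0.0017,-0.0163,0.0001],0.213,0.01],
  ],
)

```text
time_s: 16.88
tool_pos: [0.5128, -0.009, 0.1515]
orientation: [0.986, 0.169, -0.0, 0.0]
contact_force: [-0.5, 0.6, -2.3]
finger_gap: 0.0214
grasp_force: 29.9
```

```bash
cat > f.py <<'E'
from h import *
import sys
F=[];M=[]
for i in range(6):
    cams.snapshot('scene');o,p,th=pose();F.append(o['contact_force']);M.append(o['torque'])
F=np.array(F);M=np.array(M);f=F.mean(0)
print('F panel x,y,z',round(f[:2]@U,2),round(f[:2]@V,2),round(f[2],2),'sd',F.std(0).round(2),'M',M.mean(0).round(3),M.std(0).round(3))
psi=np.degrees(th-PA);print('psi',round(psi,2),'C adv/lat now',[((p[:2]+LL*np.array([np.cos(th),np.sin(th)])-C0)@w*1e3).round(2) for w in(U,V)],'z',p[2].round(5))
for a in sys.argv[1:]:
    a=float(a);t,y=tgt(.0272,a);print(a,rel([*t,.1514],y))
E
python3 f.py 8 6 4 2 0
```

```text
F panel x,y,z 0.17 -0.12 -2.0 sd [0.47 0.87 0.69] M [-0.07   0.177 -0.009] [0.026 0.026 0.026]
psi 10.02 C adv/lat now [np.float64(27.43), np.float64(-0.3)] z 0.1516
8.0 [-0.0001 -0.0031  0.0002  0.0352]
6.0 [ 0.     -0.0058  0.0002  0.0701]
4.0 [ 0.0003 -0.0085  0.0002  0.105 ]
2.0 [ 0.0006 -0.0112  0.0002  0.1399]
0.0 [ 0.001  -0.0139  0.0002  0.1749]
```

Call:
servo_tool(
  commands=[
    [[-0.0001,-0.0031,0.0002],0.035,0.01],
    [[0,-0.0058,0.0002],0.07,0.01],
    [[0,-0.0058,0.0002],0.07,0.01],
  ],
)

```text
time_s: 17.55
tool_pos: [0.5109, -0.0034, 0.1513]
orientation: [0.991, 0.134, -0.0, 0.0]
contact_force: [-0.0, 0.6, -1.1]
finger_gap: 0.0221
grasp_force: 29.9
```

```bash
python3 f.py 4 3 2
```

```text
F panel x,y,z -0.11 0.48 -1.02 sd [0.41 0.2  0.18] M [ 0.033  0.193 -0.002] [0.032 0.023 0.032]
psi 6.02 C adv/lat now [np.float64(27.14), np.float64(0.35)] z 0.15133
4.0 [ 0.0001 -0.0024 -0.0001  0.0352]
3.0 [ 0.0001 -0.0038 -0.0001  0.0527]
2.0 [ 0.0002 -0.0051 -0.0001  0.0701]
```

Call:
servo_tool(
  commands=[
    [[0.0001,-0.0024,0],0.035,0.01],
    [[0.0001,-0.0038,0],0.053,0.01],
    [[0.0001,-0.0038,0],0.053,0.01],
  ],
)

```text
time_s: 18.23
tool_pos: [0.51, 0.0001, 0.1513]
orientation: [0.994, 0.108, -0.0, 0.0]
contact_force: [-0.2, 0.6, -1.6]
finger_gap: 0.0215
grasp_force: 29.9
```

```bash
python3 f.py 1 0 -1
```

```text
F panel x,y,z -0.06 0.05 -0.89 sd [0.61 0.38 0.48] M [0.03  0.125 0.01 ] [0.033 0.028 0.02 ]
psi 2.98 C adv/lat now [np.float64(27.18), np.float64(0.03)] z 0.15134
1.0 [ 0.0001 -0.0027 -0.0001  0.0345]
0.0 [ 0.0001 -0.004  -0.0001  0.052 ]
-1.0 [ 0.0002 -0.0054 -0.0001  0.0694]
```

Call:
servo_tool(
  commands=[
    [[0.0001,-0.0013,0],0.017,0.01],
    [[0.0001,-0.0027,0],0.035,0.01],
    [[0.0001,-0.0027,0],0.035,0.01],
  ],
)

```text
time_s: 18.9
tool_pos: [0.5095, 0.0028, 0.1513]
orientation: [0.996, 0.09, -0.0, 0.0]
contact_force: [0.5, -0.8, -0.9]
finger_gap: 0.0212
grasp_force: 30.0
```

```bash
python3 f.py -1 -2 -3
```

```text
F panel x,y,z 0.05 0.24 -1.33 sd [0.52 0.38 0.32] M [-0.004  0.154 -0.009] [0.051 0.026 0.017]
psi 0.97 C adv/lat now [np.float64(27.21), np.float64(-0.01)] z 0.15134
-1.0 [ 0.     -0.0027 -0.0001  0.0344]
-2.0 [ 0.0001 -0.004  -0.0001  0.0518]
-3.0 [ 0.0002 -0.0054 -0.0001  0.0693]
```

Call:
servo_tool(
  commands=[
    [[0.0,-0.0013,0],0.017,0.01],
    [[0.0,-0.0027,0],0.034,0.01],
    [[0.0,-0.0027,0],0.034,0.01],
  ],
)

```text
time_s: 19.58
tool_pos: [0.5091, 0.0054, 0.1513]
orientation: [0.997, 0.073, -0.0, 0.0]
contact_force: [0.1, 0.2, -0.8]
finger_gap: 0.0213
grasp_force: 30.0
```

```bash
python3 f.py -3 -4
```

```text
F panel x,y,z -0.11 0.54 -1.18 sd [0.28 0.44 0.32] M [0.003 0.144 0.009] [0.033 0.011 0.024]
psi -0.98 C adv/lat now [np.float64(27.16), np.float64(0.04)] z 0.15134
-3.0 [ 0.0001 -0.0027 -0.0001  0.0352]
-4.0 [ 0.0002 -0.0041 -0.0001  0.0527]
```

Call:
servo_tool(
  commands=[
    [[0.0,-0.0013,0],0.017,0.01],
    [[0.0001,-0.0027,0],0.035,0.01],
    [[0.0001,-0.0027,0],0.035,0.01],
  ],
)

```text
time_s: 20.25
tool_pos: [0.5088, 0.0081, 0.1513]
orientation: [0.998, 0.056, -0.0, 0.0]
contact_force: [-1.7, 0.2, -0.2]
finger_gap: 0.0213
grasp_force: 30.0
```

```bash
python3 f.py -5 -6
```

```text
F panel x,y,z -0.25 0.35 -1.13 sd [0.29 0.37 0.72] M [-0.008  0.172 -0.006] [0.038 0.024 0.023]
psi -2.98 C adv/lat now [np.float64(27.25), np.float64(0.02)] z 0.15134
-5.0 [ 0.     -0.0027 -0.0001  0.0352]
-6.0 [ 0.0001 -0.0041 -0.0001  0.0526]
```

Call:
servo_tool(
  commands=[
    [[0.0,-0.0013,0],0.017,0.01],
    [[0.0,-0.0027,0],0.035,0.01],
    [[0.0,-0.0027,0],0.035,0.01],
  ],
)

```text
time_s: 20.92
tool_pos: [0.5085, 0.0108, 0.1513]
orientation: [0.999, 0.038, 0.0, 0.0]
contact_force: [0.1, 0.1, -1.8]
finger_gap: 0.0213
grasp_force: 30.0
```

```bash
python3 f.py -7 -8
```

```text
F panel x,y,z 0.27 0.58 -1.34 sd [0.27 0.44 0.46] M [0.005 0.155 0.007] [0.06  0.028 0.018]
psi -4.99 C adv/lat now [np.float64(27.19), np.float64(-0.01)] z 0.15135
-7.0 [ 0.0001 -0.0027 -0.0001  0.0351]
-8.0 [ 0.0001 -0.0041 -0.0001  0.0525]
```

Call:
servo_tool(
  commands=[
    [[0.0,-0.0013,0],0.017,0.01],
    [[0.0001,-0.0027,0],0.035,0.01],
    [[0.0001,-0.0027,0],0.035,0.01],
  ],
)

```text
time_s: 21.6
tool_pos: [0.5084, 0.0135, 0.1513]
orientation: [1.0, 0.021, -0.0, 0.0]
contact_force: [-0.3, -0.4, -1.7]
finger_gap: 0.0215
grasp_force: 30.0
```

```bash
python3 f.py -9 -10
```

```text
F panel x,y,z 0.29 0.28 -1.07 sd [0.61 0.4  0.51] M [-0.002  0.161 -0.   ] [0.021 0.036 0.017]
psi -6.99 C adv/lat now [np.float64(27.24), np.float64(-0.05)] z 0.15134
-9.0 [ 0.     -0.0028 -0.0001  0.035 ]
-10.0 [ 0.0001 -0.0041 -0.0001  0.0525]
```

Call:
servo_tool(
  commands=[
    [[0.0,-0.0013,0],0.017,0.01],
    [[0.0,-0.0027,0],0.035,0.01],
    [[0.0,-0.0027,0],0.035,0.01],
  ],
)

```text
time_s: 22.28
tool_pos: [0.5083, 0.0162, 0.1513]
orientation: [1.0, 0.003, 0.0, 0.0]
contact_force: [-0.1, -0.1, -1.2]
finger_gap: 0.0217
grasp_force: 30.0
```

```bash
python3 f.py -11 -12 -13 -14
```

```text
F panel x,y,z 0.17 0.36 -1.05 sd [0.3  0.31 0.51] M [ 0.018  0.145 -0.001] [0.041 0.024 0.017]
psi -9.0 C adv/lat now [np.float64(27.16), np.float64(-0.08)] z 0.15133
-11.0 [ 0.0001 -0.0028 -0.0001  0.0349]
-12.0 [ 0.0001 -0.0042 -0.0001  0.0523]
-13.0 [ 0.0002 -0.0055 -0.0001  0.0698]
-14.0 [ 0.0003 -0.0069 -0.0001  0.0872]
```

Call:
servo_tool(
  commands=[
    [[0.0,-0.0014,0],0.017,0.01],
    [[0.0001,-0.0028,0],0.035,0.01],
    [[0.0001,-0.0028,0],0.035,0.01],
  ],
)

```text
time_s: 22.95
tool_pos: [0.5084, 0.019, 0.1513]
orientation: [1.0, -0.014, 0.0, 0.0]
contact_force: [-0.4, -0.4, -0.9]
finger_gap: 0.0216
grasp_force: 30.0
```

```bash
python3 f.py -13 -15
python3 - <<'E'
from h import *
s=snap('scene','s5.png')
cv2.imwrite('pics/c6.png',cv2.resize(s[232:272,330:383],None,fx=15,fy=15,interpolation=cv2.INTER_CUBIC)[:600,:800])
E
```

```text
F panel x,y,z -0.31 0.57 -1.08 sd [0.43 0.47 0.17] M [0.036 0.18  0.027] [0.046 0.014 0.036]
psi -11.0 C adv/lat now [np.float64(27.23), np.float64(0.02)] z 0.15134
-13.0 [ 0.     -0.0027 -0.0001  0.0349]
-15.0 [ 0.0002 -0.0054 -0.0001  0.0698]
```

View pics/c6.png

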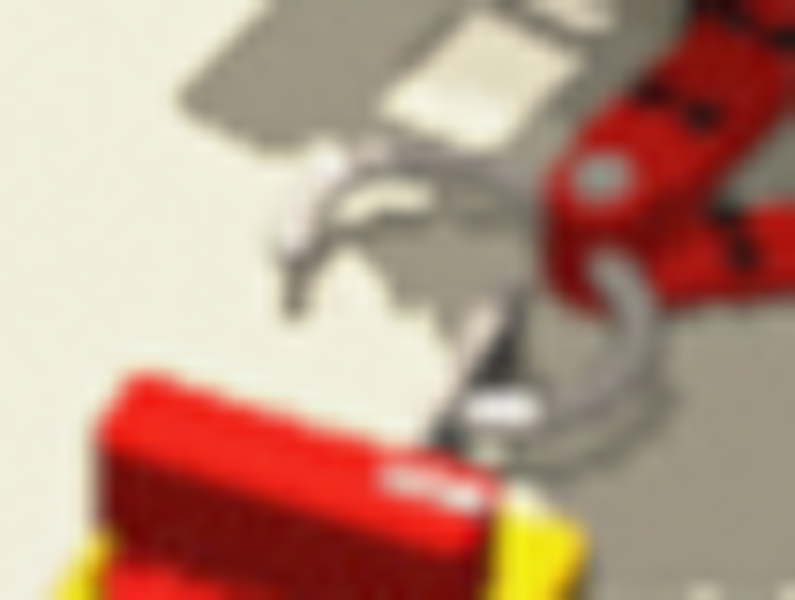

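The picture shows the jaw meeting the dark plate at about (363,259) in the scene view, and no force has built up. I keep swinging.

Call:
servo_tool(
  commands=[
    [[0.0,-0.0014,0],0.017,0.01],
    [[0.0,-0.0027,0],0.035,0.01],
    [[0.0001,-0.004,0],0.052,0.01],
    [[0.0002,-0.0054,0],0.07,0.01],
    [[0.0002,-0.0054,0],0.07,0.01],
  ],
)

```text
time_s: 23.92
tool_pos: [0.5087, 0.0245, 0.1513]
orientation: [0.999, -0.049, -0.0, 0.0]
contact_force: [0.4, 0.8, -1.1]
finger_gap: 0.0216
grasp_force: 29.9
```

```bash
python3 f.py -17 -19
```

```text
F panel x,y,z 0.46 0.25 -1.11 sd [0.41 0.25 0.52] M [0.062 0.147 0.02 ] [0.023 0.038 0.026]
psi -15.02 C adv/lat now [np.float64(27.23), np.float64(-0.07)] z 0.15135
-17.0 [ 0.     -0.0028 -0.0001  0.0346]
-19.0 [ 0.0001 -0.0055 -0.0001  0.0695]
```

Call:
servo_tool(
  commands=[
    [[0.0,-0.0014,0],0.017,0.01],
    [[0.0,-0.0028,0],0.035,0.01],
    [[0.0,-0.0041,0],0.052,0.01],
    [[0.0001,-0.0055,0],0.07,0.01],
    [[0.0001,-0.0055,0],0.07,0.01],
  ],
)

```text
time_s: 24.85
tool_pos: [0.5094, 0.0299, 0.1513]
orientation: [0.996, -0.084, -0.0, 0.0]
contact_force: [0.2, -0.9, -1.7]
finger_gap: 0.0213
grasp_force: 29.9
```

```bash
python3 f.py -21 -23 -25
```

```text
F panel x,y,z 0.42 0.77 -1.06 sd [0.55 0.38 0.43] M [ 0.061  0.147 -0.001] [0.034 0.033 0.02 ]
psi -19.03 C adv/lat now [np.float64(27.16), np.float64(0.03)] z 0.15133
-21.0 [ 0.0001 -0.0027 -0.0001  0.0345]
-23.0 [ 0.0002 -0.0054 -0.0001  0.0694]
-25.0 [ 5.000e-04 -8.100e-03 -1.000e-04  1.043e-01]
```

Call:
servo_tool(
  commands=[
    [[0.0,-0.0014,0],0.017,0.01],
    [[0.0001,-0.0027,0],0.035,0.01],
    [[0.0001,-0.004,0],0.052,0.01],
    [[0.0002,-0.0054,0],0.07,0.01],
    [[0.0003,-0.0067,0],0.087,0.01],
    [[0.0005,-0.0081,0],0.104,0.01],
    [[0.0005,-0.0081,0],0.104,0.01],
  ],
)

```text
time_s: 26.02
tool_pos: [0.5112, 0.0378, 0.1513]
orientation: [0.991, -0.136, -0.0, -0.0]
contact_force: [-1.1, 1.2, -0.7]
finger_gap: 0.0215
grasp_force: 29.9
```

```bash
python3 f.py -27 -30
python3 - <<'E'
from h import *
s=snap('scene','s6.png')
cv2.imwrite('pics/c7.png',cv2.resize(s[225:275,325:391],None,fx=12,fy=12,interpolation=cv2.INTER_CUBIC)[:600,:800])
E
```

```text
F panel x,y,z 0.09 0.21 -0.93 sd [0.61 0.37 0.17] M [0.068 0.145 0.027] [0.034 0.023 0.034]
psi -24.99 C adv/lat now [np.float64(27.26), np.float64(-0.02)] z 0.15136
-27.0 [-0.     -0.0027 -0.      0.0352]
-30.0 [ 0.0002 -0.0068 -0.      0.0875]
```

View pics/c7.png

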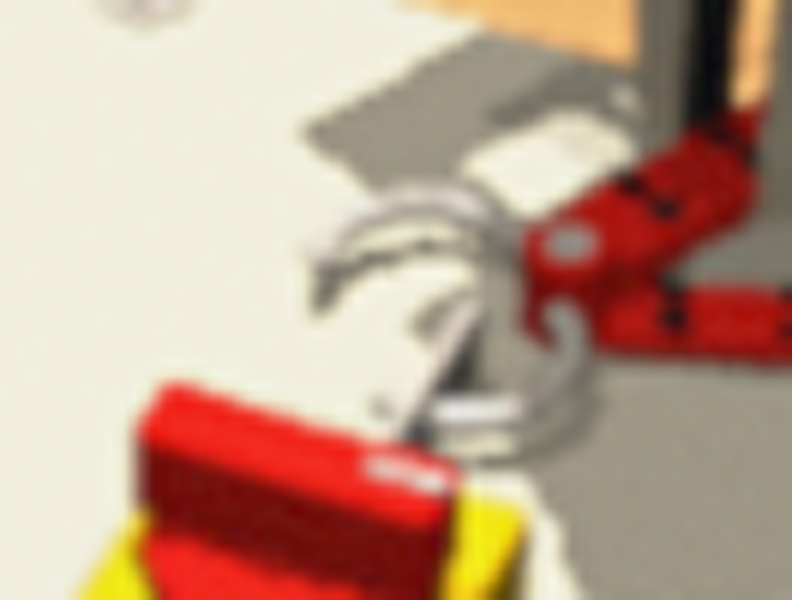

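The jaw is through: its tip shows beyond the plate at about (357,259), and the bar enters from the right. I finish the swing and set it down.

Call:
servo_tool(
  commands=[
    [[0.0,-0.0014,0],0.017,0.01],
    [[0.0,-0.0027,0],0.035,0.01],
    [[0.0001,-0.004,0],0.052,0.01],
    [[0.0001,-0.0054,0],0.07,0.01],
    [[0.0002,-0.0068,0],0.087,0.01],
    [[0.0002,-0.0068,0.0003],0.087,0.01],
    [[0.0002,-0.0068,0.0003],0.087,0.01],
  ],
)

```text
time_s: 27.25
tool_pos: [0.5133, 0.0444, 0.1513]
orientation: [0.984, -0.179, 0.0, -0.0]
contact_force: [-1.2, 0.7, 5.3]
finger_gap: 0.0215
grasp_force: 30.0
```

```bash
python3 f.py
python3 - <<'E'
from h import *
_,p,th=pose()
# swing handle line in scene view: red pixels -> z plane, hasp frame
s=cv2.imread('pics/s6.png')
hx=np.array([np.cos(th),np.sin(th)]);hy=np.array([-hx[1],hx[0]])
C=p[:2]+LL*hx
def w(a): return (C+a[0]*hx+a[1]*hy)
for n,a in(('finger+ back at gap75',(-.062,-.013+.075+.02)),('end swing .78',(-.028-.098*.71-.0,.098*.70))): print(n,w(a).round(3))
E
```

```text
F panel x,y,z -1.24 1.66 5.91 sd [0.32 0.35 0.69] M [ 0.3    0.489 -0.102] [0.029 0.035 0.02 ]
psi -29.98 C adv/lat now [np.float64(27.3), np.float64(0.16)] z 0.15127
finger+ back at gap75 [0.557 0.115]
end swing .78 [0.519 0.115]
```

Call:
servo_tool(
  commands=[
    [[0,0,-0.0003],0,0.03],
    [[0,0,-0.0003],0,0.045],
    [[0,0,-0.0003],0,0.045],
    [[0,0,-0.015],0,0.045],
    [[0,0,-0.04],0,0.045],
    [[0,0,-0.04],0,0.068],
    [[0.01,-0.01,-0.04],0,0.068],
    [[0.023,-0.02,-0.04],0,0.068],
  ],
)

```text
time_s: 28.55
tool_pos: [0.5427, 0.0556, 0.1907]
orientation: [0.984, -0.178, -0.0, -0.0]
contact_force: [-0.1, 0.4, 1.3]
finger_gap: 0.067
grasp_force: 0.0
```

```bash
python3 f.py
python3 - <<'E'
from h import *
s=snap('scene','s7.png');t=snap('top','t7.png')
cv2.imwrite('pics/c8.png',np.hstack([cv2.resize(s[215:285,315:405],(540,420),interpolation=2)]))
# red pixels of the hasp in hasp frame
_,p,th=pose()
y=PA+np.radians(-30);hx=np.array([np.cos(y),np.sin(y)]);hy=np.array([-hx[1],hx[0]]);C=C0+.0272*U
pts={'pin':(-.028,0,.142),'fix end':(-.126,0,.142),'sw end .78':(-.028-.098*.711,.098*.703,.129),'sw .78 mid':(-.028-.05*.711,.05*.703,.129)}
for n,a in pts.items(): print(n,proj('scene',[[*(C+a[0]*hx+a[1]*hy),a[2]]]).round(1))
m=((s[:,:,2]>100)&(s[:,:,1]<50)).astype(np.uint8);m[:,:300]=0;m[260:]=0;n,l,st,c=cv2.connectedComponentsWithStats(m)
for i in range(1,n):
    if st[i,4]>10: print(st[i])
E
```

```text
F panel x,y,z 0.32 -0.03 0.21 sd [1.45 0.51 0.42] M [0.009 0.157 0.031] [0.042 0.07  0.013]
psi -30.01 C adv/lat now [np.float64(56.57), np.float64(5.51)] z 0.19068
pin [[372.6 245.3]]
fix end [[403.8 230.1]]
sw end .78 [[413.2 253.8]]
sw .78 mid [[393.1 251.6]]
[369 234  44  26 360]
```

Call:
servo_tool(
  commands=[
    [[0,0,0.01],0,0.068],
    [[0,0,0.025],0,0.068],
    [[0,0,0.032],0,0.068],
    [[0,0,0.036],0,0.068],
    [[0,0,0.036],0,0.068],
  ],
)

```text
time_s: 29.58
tool_pos: [0.5417, 0.0546, 0.1548]
orientation: [0.984, -0.179, -0.0, 0.0]
contact_force: [0.3, -0.3, 0.8]
finger_gap: 0.068
grasp_force: 0.0
```

Call:
servo_tool(
  commands=[
    [[0,0,0.004],0,0.068],
    [[0,0,0.006],0,0.068],
    [[0,0,0.006],0,0.068],
  ],
)

```text
time_s: 29.95
tool_pos: [0.5417, 0.0548, 0.149]
orientation: [0.984, -0.179, -0.0, -0.0]
contact_force: [0.2, -0.6, 0.3]
finger_gap: 0.0683
grasp_force: 0.0
```

Call:
servo_tool(
  commands=[
    [[0,0,0.004],0,0.068],
    [[0,0,0.008],0,0.068],
    [[0,0,0.009],0,0.068],
    [[0,0,0.009],0,0.068],
  ],
)

```text
time_s: 30.45
tool_pos: [0.5417, 0.0547, 0.1399]
orientation: [0.984, -0.179, -0.0, 0.0]
contact_force: [0.2, -0.4, 0.8]
finger_gap: 0.068
grasp_force: 0.0
```

```bash
cat > g.py <<'E'
from h import *
o,p,th=pose()
y=PA+np.radians(-30);hx=np.array([np.cos(y),np.sin(y)]);hy=np.array([-hx[1],hx[0]]);C=C0+.0272*U
d=p[:2]-C;g=o['finger_gap'];q=d@hy
print('hasp xy mm',(d@hx*1e3).round(1),(q*1e3).round(1),'fingers -y',((q-g/2)*1e3).round(1),'+y',((q+g/2)*1e3).round(1),'z',p[2].round(4),'yaw err',np.degrees(th-y).round(2),'F hasp',round(o['contact_force'][:2]@hx,1),round(o['contact_force'][:2]@hy,1),round(o['contact_force'][2],1),'t',o['time_s'])
E
python3 g.py
```

```text
hasp xy mm -55.0 19.9 fingers -y -14.1 +y 53.9 z 0.1399 yaw err 0.02 F hasp 0.3 -0.3 0.8 t 30.45
```

Call:
servo_tool(
  commands=[
    [[0,-0.0013,0],0,0.068],
    [[0,-0.0025,0],0,0.068],
    [[0,-0.0025,0],0,0.068],
  ],
)

```text
time_s: 30.82
tool_pos: [0.5427, 0.0573, 0.1401]
orientation: [0.984, -0.178, 0.0, -0.0]
contact_force: [-0.3, -0.5, 0.9]
finger_gap: 0.0682
grasp_force: 0.0
```

Call:
servo_tool(
  commands=[
    [[0,0.002,0],0,0.064],
    [[0,0.004,0],0,0.06],
    [[0,0.006,0],0,0.056],
    [[0,0.006,0],0,0.056],
  ],
)

```text
time_s: 31.32
tool_pos: [0.5405, 0.0512, 0.1401]
orientation: [0.984, -0.179, 0.0, 0.0]
contact_force: [-0.0, -0.6, -0.6]
finger_gap: 0.0565
grasp_force: 5.6
```

```bash
python3 g.py
```

```text
hasp xy mm -54.9 16.1 fingers -y -12.2 +y 44.4 z 0.1401 yaw err -0.01 F hasp 0.2 -0.6 -0.6 t 31.325
```

Call:
servo_tool(
  commands=[
    [[0,0.0015,0],0,0.053],
    [[0,0.003,0],0,0.05],
    [[0,0.0045,0],0,0.047],
    [[0,0.006,0],0,0.044],
    [[0,0.006,0],0,0.044],
  ],
)

```text
time_s: 31.95
tool_pos: [0.5384, 0.0457, 0.1401]
orientation: [0.984, -0.179, 0.0, 0.0]
contact_force: [0.6, 0.6, 0.4]
finger_gap: 0.0442
grasp_force: 7.8
```

```bash
python3 g.py
```

```text
hasp xy mm -55.0 10.2 fingers -y -11.9 +y 32.3 z 0.1401 yaw err 0.01 F hasp 0.4 0.8 0.4 t 31.95
```

Call:
servo_tool(
  commands=[
    [[0,0.0015,0],0,0.041],
    [[0,0.003,0],0,0.038],
    [[0,0.0045,0],0,0.035],
    [[0,0.006,0],0,0.032],
    [[0,0.006,0],0,0.032],
  ],
)

```text
time_s: 32.58
tool_pos: [0.5364, 0.0402, 0.1401]
orientation: [0.984, -0.179, 0.0, -0.0]
contact_force: [1.7, 1.1, 1.1]
finger_gap: 0.0325
grasp_force: 9.0
```

Call:
servo_tool(
  commands=[
    [[0,0.0013,0],0,0.029],
    [[0,0.0027,0],0,0.026],
    [[0,0.004,0],0,0.024],
    [[0,0.004,0],0,0.024],
  ],
)

```text
time_s: 33.08
tool_pos: [0.5347, 0.0365, 0.14]
orientation: [0.984, -0.179, -0.0, -0.0]
contact_force: [1.3, 2.6, 1.8]
finger_gap: 0.0245
grasp_force: 9.2
```

```bash
python3 g.py
```

```text
hasp xy mm -55.2 0.3 fingers -y -11.9 +y 12.6 z 0.14 yaw err 0.01 F hasp 0.3 2.9 1.8 t 33.075
```

Call:
servo_tool(
  commands=[
    [[0,0.0004,0],0,0.022],
    [[0,0.0008,0],0,0.015],
    [[0,0.0008,0],0,0.01],
    [[0,0.0008,0],0,0.01],
    [[0,0.0008,0],0,0.01],
    [[0,0.0008,0],0,0.01],
  ],
)

```text
time_s: 33.83
tool_pos: [0.5346, 0.0356, 0.14]
orientation: [0.984, -0.179, 0.0, 0.0]
contact_force: [0.7, 1.5, -0.2]
finger_gap: 0.0224
grasp_force: 28.5
```

```bash
python3 g.py; python3 f.py
```

```text
hasp xy mm -55.0 -0.5 fingers -y -11.7 +y 10.7 z 0.14 yaw err 0.02 F hasp 0.1 1.7 -0.2 t 33.825
F panel x,y,z 1.32 0.88 0.2 sd [0.3  0.34 0.59] M [ 0.297 -0.078 -0.005] [0.036 0.027 0.022]
psi -29.98 C adv/lat now [np.float64(46.92), np.float64(-11.9)] z 0.14004
```

Call:
servo_tool(
  commands=[
    [[0,0,0],0,0.01],
    [[0,0,0],0,0.0],
    [[0,0,0],0,0.0],
    [[0,0,0],0,0.0],
  ],
)

```text
time_s: 34.62
tool_pos: [0.5347, 0.0357, 0.1401]
orientation: [0.984, -0.179, 0.0, 0.0]
contact_force: [1.4, 0.0, -0.4]
finger_gap: 0.0221
grasp_force: 28.5
```

Call:
servo_tool(
  commands=[
    [[0,0,0],0,0.03],
    [[0,0,0],0,0.03],
    [[-0.015,0,0],0,0.03],
    [[-0.03,0,0],0,0.03],
    [[-0.045,0,0],0,0.03],
    [[-0.045,0,0],0,0.03],
  ],
)

```text
time_s: 35.38
tool_pos: [0.4911, 0.0524, 0.1401]
orientation: [0.984, -0.178, -0.0, -0.0]
contact_force: [-0.5, -0.1, 1.1]
finger_gap: 0.03
grasp_force: 0.0
```

Call:
servo_tool(
  commands=[
    [[0,0,0],0,0.026],
    [[0,0,0],0,0.024],
    [[0,0,0],0,0.022],
    [[0,0,0],0,0.015],
    [[0,0,0],0,0.01],
    [[0,0,0],0,0.01],
    [[0,0,0],0,0.01],
  ],
)

```text
time_s: 36.25
tool_pos: [0.4927, 0.0513, 0.1401]
orientation: [0.984, -0.179, 0.0, 0.0]
contact_force: [0.4, -0.4, 1.0]
finger_gap: 0.0215
grasp_force: 29.8
```

```bash
python3 g.py; python3 f.py
```

```text
hasp xy mm -99.8 -0.6 fingers -y -11.4 +y 10.2 z 0.1401 yaw err 0.0 F hasp 0.6 -0.3 1.0 t 36.25
F panel x,y,z 0.79 -1.49 0.45 sd [0.14 0.71 0.35] M [-0.247 -0.004 -0.118] [0.073 0.026 0.021]
psi -29.99 C adv/lat now [np.float64(7.98), np.float64(10.44)] z 0.14005
```

Call:
servo_tool(
  commands=[
    [[0,0,0],0,0.025],
    [[0,0,0],0,0.035],
    [[0,0,0],0,0.04],
    [[0,0,-0.02],0,0.04],
    [[0,0,-0.06],0,0.04],
    [[-0.01,0,-0.1],0,0.04],
    [[-0.02,0,-0.13],0,0.04],
    [[-0.02,0,-0.13],0,0.04],
  ],
)

```text
time_s: 37.55
tool_pos: [0.474, 0.0591, 0.2713]
orientation: [0.984, -0.178, 0.001, -0.001]
contact_force: [-0.2, -0.6, 0.6]
finger_gap: 0.04
grasp_force: 0.0
```

```bash
python3 g.py; python3 - <<'E'
from h import *
s=snap('scene','s8.png');t=snap('top','t8.png')
a=cv2.resize(s[215:285,315:415],(800,560),interpolation=cv2.INTER_CUBIC)
cv2.imwrite('pics/c9.png',a)
E
```

```text
hasp xy mm -120.0 0.2 fingers -y -19.8 +y 20.1 z 0.2713 yaw err 0.09 F hasp 0.0 -0.6 0.6 t 37.55
```

View pics/c9.png

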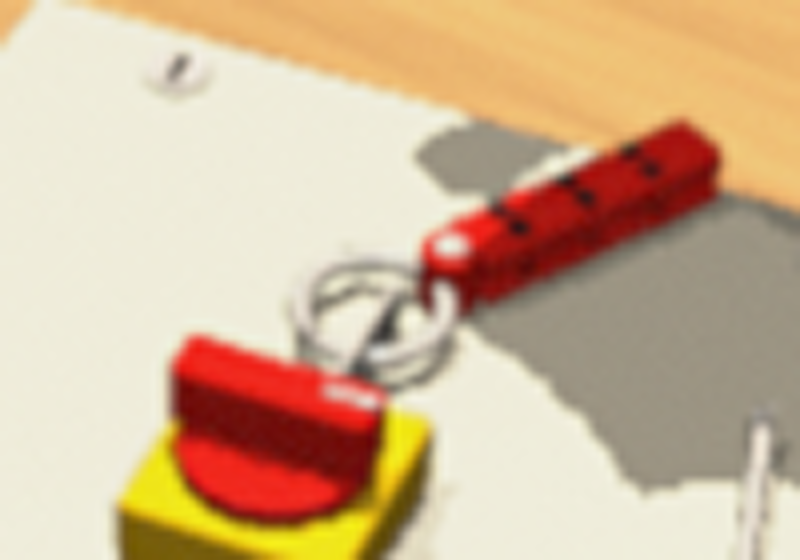

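The ring is shut through the tongue's eye (around scene px (362,257)). The handles are flush, the hasp is flat on the door, and the screwdriver and switch have not moved. I'm handing in.

```bash
python3 -c "
from station import env
print(env.job_done())"
```

```text
the job is handed in; nothing more can be done
None
```

The red hasp's jaw was swung through the tongue's eye and its handles pressed fully shut. It lies flat on the panel door with the arm clear, and the job was handed in at about 38 s.

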